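# Lock the tacking jig's clamp through its L-shaped gate

## Task

Clamp the loose steel angle in the blue jig: push the red knob with the fingertips along the long leg of its L-shaped slot, away from the knob's end of the jig towards the fence, until the pad has squared the angle up against the fence and the knob is at the corner, then push it sideways to the far end of the short leg, where it locks. Push the knob only from its outside, never take it between the fingers, do not touch the angle with the robot or lift it, and leave the round bar end beside the jig and the other tools where they are.

Things in the scene. Friction and masses are not known exactly. Their poses are not given: they have to be found in the camera images.
- jig: Blue jig fixed to the table, 250x130 mm, base 10 mm thick; origin under its centre, on the table top. Its x runs along its length from the knob end (-0.125) to the fence, y left of that, z up. Steel gate plate with the L slot: x -0.120 to -0.004, y -0.055 to 0.055, top z 0.030, bolt heads 2.5 mm higher. A grey tray with a 140 mm high rim stands nearby on its left.
- clamp_knob: Red upright barrel knob, 26 mm diameter; origin on its axis half-way up, 60 mm above the table; red from 24 mm below to 26 mm above it; axes parallel to the jig's. Only slides along the slot (cannot turn or lift), with about 2 N friction on the long leg (3 to 5 N when moving the angle), 1.5 N on the short one; stays where left; firm stops at the ends.
- slot_corner (a point): Where the knob's axis stands at the corner of the L slot, on the gate plate's top: jig x -0.035, y -0.020. The long leg comes to it along jig +x from x -0.095 (the knob starts 0 to 18 mm in). Slot 18 mm wide, pin 14 mm: the knob can turn into the short leg only within about 2 mm of this stop.
- slot_end (a point): Where the knob's axis stands at the locked end of the short leg, on the gate plate's top: jig x -0.035, y +0.020, that is 40 mm to the jig's +y (left) of the corner.
- pad_face (a point): Centre of the black pad's face, 84 mm wide, which looks to the fence; it moves with the knob along jig x only, 106.5 mm ahead of the knob's axis, and stops at jig x 0.0715.
- fence_face (a point): Centre of the inner face of the dark fence at the jig's far end, jig x 0.113; the fence's top is 44 mm above the table.
- steel_angle: Loose rusty angle iron offcut, 40x120x40 mm, 4 mm thick, about 0.2 to 0.4 kg, on the jig's base between pad and fence: its y along its length, upright leg on its +x side, towards the pad, so its own x points away from the fence; origin under the centre of its foot. Clamped, it lies square to the fence with about 1.5 mm of play, its origin at jig x 0.0915 to 0.093.
- bar_end: Bystander: standing end of round steel bar on the table just left of the jig, 31 mm diameter, 35 mm tall, origin under its centre.
- measure: Bystander: yellow tape measure, 36x76x64 mm, origin under its centre.
- punch: Bystander: steel centre punch lying down, 12x110x12 mm, its own y axis along its length, origin under its centre.
- hammer: Bystander: planishing hammer with a wooden handle, lying, 120x274x33 mm, its own y axis along its length, origin under its centre.
- spanner: Bystander: open-ended spanner lying down, 30x167x7 mm, its own y axis along its length, origin under its centre.
Not all that is in view belongs to the job. Leave any green look-alike of the steel_angle alone.

How it is judged:
By the outcome, as a careful person would: the job done as asked, in the order asked, and still so for the second after the job is handed in, with the robot touching nothing.
It also fails if it takes over 42 s, if anything falls off the work surface, if the arm or the gripper's body presses on something with over 40 N, if the wrist force passes 120 N, or if a joint passes its speed limit or range.

## Robot

A 6-joint arm with a two-finger parallel gripper is mounted at the origin on a cart in front of the work surface, level with it; the furniture and walls round the work are solid. World frame = base frame: x ahead of the robot, y to its left, z up, the work surface at z = 0. Lengths are in m, angles in rad, forces in N, time in s.
With the tool pointing down it reaches from about 0.375 to 0.9 m from the base axis. Payload 3.1 kg.
Tool frame: the origin (TCP) lies midway between the tips of the shut fingers; the grasp point (between the pads) lies 19 mm behind it; z points along the fingers, y is the line along which they close (so a half turn about z gives the same grasp; the last joint's range is limited). The gripper opens to 87 mm and grips with 3 to 60 N. Pads are 19 mm wide; open, the fingers measure 117 mm over their backs; the gripper's body (75 mm by 190 mm) begins 51 mm behind the grasp point.
Start: joints at [-1.343, 0.527, 1.433, -0, 1.181, -0.178], TCP at [0.247, -0.574, 0.223] pointing down, gripper open.
Joint ranges: [-3.08, 3.08], [-0.75, 2.2], [0.22, 2.44], [-1.43, 4.57], [0, 2.65], [-2.85, 2.85]. Speed limits (rad/s): [2.79, 2.79, 3.14, 3.14, 3.14, 3.14].

## Interface

Orientations are given as a unit quaternion [x, y, z, w].
In Python, from rig import get_obs, cams, job gives the robot as it stands.
- The arm moves only by the tool servo_tool, never from a script. Its argument "moves" is text: rows parted by semicolons, each of 5 numbers parted by spaces: the shift along the tool's x, y, z in m, then the turn about the tool's z in degrees, then the finger opening in m, from 0 to 0.087. In form: dx dy dz spin claw; .... A call has 1 to 10 rows; each row is the pose to reach, as a shift and turn from the pose commanded when the call began, along the tool's axes at that moment; what a row does not reach only later rows make up. A row lasts 1/12 s, in which the tool goes at most 41.7 mm and 7.16 degrees, less where a joint would pass 70% of its speed; a pose out of reach is approached as far as the arm can. A call with a gripper value outside its range is refused whole. The fingers move at their own pace and stop on an object; "grip_force" is the grip in N (left out, the last holds). Time passes only in rows, so rows that repeat a pose let the fingers close. It gives the time, the measured TCP pose, the force, the opening and the grip force at its end, in the units of the state.
- get_obs(): the state, without advancing time (a new reading comes with each control period).
- cams.camera(name): name is "side" or "top" or "wrist"; returns the picture (480x640x3 uint8, blue, green, red); there is no depth.
- cams.camera_model(name): a dict with "fx", "fy", "cx", "cy" (pixels), "R" (3x3) and "t" (3): a world point X has camera coordinates R X + t. Camera axes: x right, y down, z forward; pixel columns grow to the right and rows downward; lengths in m; the calibration is good to about 2 mm. A picture is of the moment at which its call begins: read the wrist's pose just before it. camera_model takes no time and is no camera call; for the wrist camera it gives the pose at the moment of the call.
- job.hand_in(): hands the job in; it is judged then, once.
The state is a dict: "time": time; "q": joint angles; "joint_velocities": joint speeds; "joint_torque": joint torques, N m; "position": TCP position; "tool_rot": TCP orientation; "ft_force": force on the tool from outside, world axes, zero at the start; "moment": the same for the moment, N m; "grip_width": finger opening in m; "grip_force": force on a finger pad.
Only numpy, scipy, OpenCV 4.12 (cv2) and the standard library are available. Lean on these libraries where they do the work, as an engineer would, in place of code of your own. Each camera call takes 0.05 s, during which the arm holds its last target. There are 200 camera calls.

## Working session

There is one attempt and no reset: what is moved stays moved. The work goes in short steps, Python scripts to look and compute and a tool call to move; the robot and the scene stay as the last step left them, time stands still between calls to the robot, and variables do not carry over. Pictures are saved under pics/ and viewed, at most 10 in all, crops included, and the job is handed in when it is done.

Besides the shell and the picture viewer there is one more tool, called in YAML: its name, and indented under it one key for each argument. servo_tool: Moves the arm, as the interface text tells. Its arguments: {"type":"object","properties":{"moves":{"type":"string"},"grip_force":{"type":"number"}},"required":["moves"]}

```bash
mkdir -p pics; ls; cat > h.py <<'E'
import numpy as np, cv2
from rig import get_obs, cams, job
def ray(m,u,v,z):
    d=np.array([(u-m['cx'])/m['fx'],(v-m['cy'])/m['fy'],1.]); R=np.array(m['R']); t=np.array(m['t'])
    c=-R.T@t; w=R.T@d; return c+w*(z-c[2])/w[2]
def proj(m,X):
    p=np.array(m['R'])@np.array(X)+np.array(m['t']); return np.array([m['fx']*p[0]/p[2]+m['cx'],m['fy']*p[1]/p[2]+m['cy']])
E
python3 - <<'E'
from h import *
for n in ('top','side'):
    cv2.imwrite(f'pics/{n}0.png',cams.camera(n)); m=cams.camera_model(n); print(n,-np.array(m['R']).T@np.array(m['t']),np.round(m['R'],2).tolist())
o=get_obs(); print(o['time'],o['position'],o['tool_rot'])
E
```

```text
pics
top [0.40497239 0.10294741 1.40266357] [[-0.02, -1.0, -0.03], [-0.99, 0.03, -0.11], [0.11, 0.02, -0.99]]
side [ 0.3772389  -0.72242333  0.64304214] [[0.97, -0.23, -0.0], [-0.13, -0.55, -0.82], [0.19, 0.8, -0.57]]
0.1 [ 0.24658313 -0.57360199  0.22167775] [ 9.79492426e-01  2.01478726e-01 -1.12496288e-05 -9.53717266e-04]
```

View pics/top0.png

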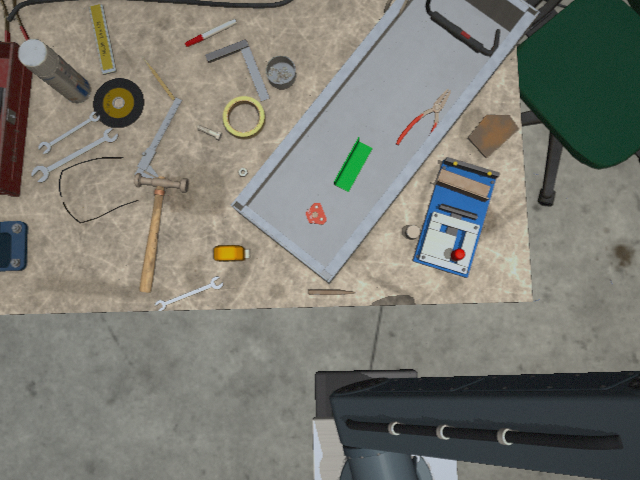

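View pics/side0.png

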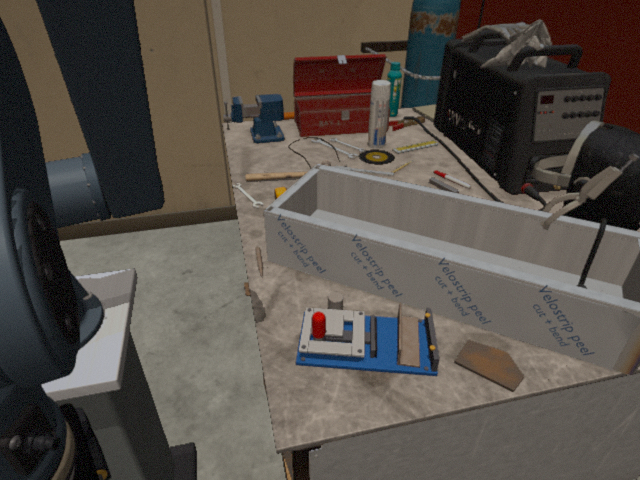

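Top view: the jig is at about (455,215), with the red knob at (458,255), the rusty angle at (463,183) and the bar end at (411,232). The side view shows the knob at (319,325).
Could be taken for the knob: red bracket (316,214), pliers (420,118), marker (210,33). Could be taken for the angle: green piece in the tray (353,165), brown plate (493,133). I choose the red barrel knob on the jig's gate plate.

```bash
cat >> h.py <<'E'
def red(im):
    h=cv2.cvtColor(im,cv2.COLOR_BGR2HSV); return (((h[...,0]<8)|(h[...,0]>172))&(h[...,1]>150)&(h[...,2]>70)).astype(np.uint8)
def blue(im):
    h=cv2.cvtColor(im,cv2.COLOR_BGR2HSV); return ((abs(h[...,0].astype(int)-108)<12)&(h[...,1]>140)&(h[...,2]>70)).astype(np.uint8)
E
python3 - <<'E'
from h import *
im=cams.camera('top'); m=cams.camera_model('top')
def win(k,a,b,c,d):
    z=np.zeros_like(k); z[c:d,a:b]=k[c:d,a:b]; return z
b=win(blue(im),395,510,150,285)
pts=np.argwhere(b)[:,::-1]
W=np.array([ray(m,u,v,.01)[:2] for u,v in pts]).astype(np.float32)
(c,s,a)=cv2.minAreaRect(W); print('jig',c,s,a)
r=win(red(im),430,490,235,275); M=cv2.moments(r,True); cx,cy=M['m10']/M['m00'],M['m01']/M['m00']
print('red',M['m00'],cx,cy,ray(m,cx,cy,.086),ray(m,cx,cy,.07))
s_=cams.camera('side'); ms=cams.camera_model('side'); r=win(red(s_),300,340,300,345)
rows=np.where(r.any(1))[0]; y=rows[-1]; 
print('side red bbox',cv2.boundingRect(r))
M=cv2.moments(r,True); print('side ctr z.06',ray(ms,M['m10']/M['m00'],M['m01']/M['m00'],.061))
bs=win(blue(s_),280,450,300,385); P=np.argwhere(bs)[:,::-1]
W=np.array([ray(ms,u,v,.008)[:2] for u,v in P]).astype(np.float32); print('jig side',cv2.minAreaRect(W))
o=cv2.resize(im[145:285,385:515],None,fx=4,fy=4,interpolation=cv2.INTER_CUBIC); cv2.imwrite('pics/crop1.png',o)
E
```

```text
jig (0.5947155952453613, -0.17907601594924927) (0.1281103789806366, 0.2439524233341217) 71.20843505859375
red 103.0 458.3398058252427 253.9902912621359 [ 0.50610197 -0.16828186  0.086     ] [ 0.50733089 -0.17157782  0.07      ]
side red bbox (312, 312, 13, 27)
side ctr z.06 [ 0.50846807 -0.17191034  0.061     ]
jig side ((0.5968548059463501, -0.18296697735786438), (0.13255606591701508, 0.24620036780834198), 71.27359771728516)
```

View pics/crop1.png

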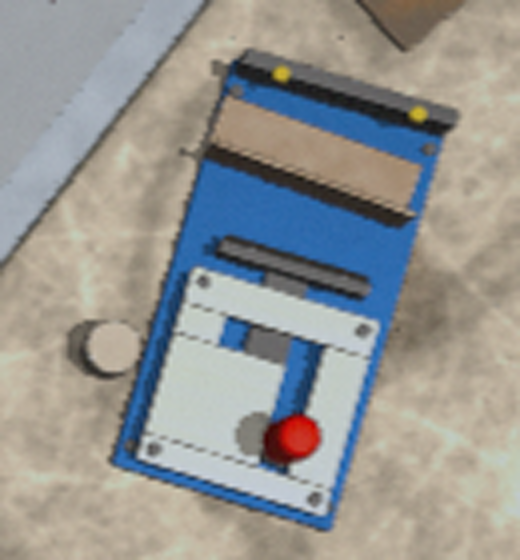

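The crop shows the red knob at its start, low in the long leg. The short leg runs left from the upper end, and the loose angle lies by the fence. In jig coordinates the knob measures about (-0.089, -0.018), which fits y -0.020. Now the approach with shut fingers behind the knob, tool y along jig x.

servo_tool:
  moves: "0.02 -0.016 0 -3 0; 0.05 -0.04 0 -8 0; 0.082 -0.066 0 -13 0; 0.114 -0.092 0 -18 0; 0.146 -0.118 0 -23 0; 0.178 -0.144 0 -28 0; 0.21 -0.17 0 -33 0; 0.242 -0.196 0 -38 0; 0.274 -0.222 0 -43 0; 0.30 -0.243 0 -48 0"

```text
time: 1.03
position: [0.4269, -0.2297, 0.2226]
tool_rot: [0.811, 0.584, 0.0, -0.0]
ft_force: [1.3, 0.8, 0.7]
grip_width: 0.0285
grip_force: 0.0
```

```bash
cat >> h.py <<'E'
C=np.array([.597,-.181]); Y=np.radians(-18.8)
def jig(p):
    d=np.array(p)[:2]-C; c,s=np.cos(Y),np.sin(Y); return np.array([c*d[0]+s*d[1],-s*d[0]+c*d[1]])
def st():
    from scipy.spatial.transform import Rotation as R
    o=get_obs(); r=R.from_quat(o['tool_rot']).as_matrix()
    print('t',o['time'],'pos',np.round(o['position'],4),'jig',np.round(jig(o['position']),4),'yhead',np.degrees(np.arctan2(r[1,1],r[0,1])),'z',np.round(r[:,2],3),'F',np.round(o['ft_force'],1),'w',o['grip_width'],o['q'].round(2) if hasattr(o['q'],'round') else o['q'])
    return o,r
E
python3 - <<'E'
from h import *
o,r=st()
T=np.array([.4656,-.1574,.15]); print((r.T@(T-np.array(o['position']))).round(4))
E
```

```text
t 1.0333 pos [ 0.4269 -0.2297  0.2226] jig [-0.1453 -0.1009] yhead -18.46587175465685 z [-0.     0.001 -1.   ] F [1.3 0.8 0.7] w 0.028540993830346743 [-0.72  0.34  1.78  0.    1.03 -0.4 ]
[0.0807 0.0138 0.0726]
```

servo_tool:
  moves: "0.03 0.005 0.01 0 0; 0.06 0.01 0.03 0 0; 0.08 0.013 0.05 0 0; 0.08 0.013 0.072 0 0; 0.08 0.013 0.072 0 0; 0.08 0.013 0.072 0 0"

```text
time: 1.53
position: [0.4639, -0.1604, 0.1499]
tool_rot: [0.813, 0.583, -0.001, -0.001]
ft_force: [-0.5, -0.2, -0.2]
grip_width: 0.0005
grip_force: 0.0
```

```bash
python3 - <<'E'
from h import *
st()
m=cams.camera_model('wrist'); im=cams.camera('wrist'); cv2.imwrite('pics/w1.png',im)
r=red(im); n,l,s,c=cv2.connectedComponentsWithStats(r); 
for i in range(1,n):
    if s[i,4]>200: print(s[i],c[i],ray(m,*c[i],.086),jig(ray(m,*c[i],.086)))
b=blue(im); P=np.argwhere(b)[::5,::-1]; W=np.array([jig(ray(m,u,v,.01)) for u,v in P]).astype(np.float32); print(cv2.minAreaRect(W),W.min(0),W.max(0))
E
```

```text
t 1.5333 pos [ 0.4639 -0.1604  0.1499] jig [-0.1327 -0.0234] yhead -18.70704395815274 z [-0.003  0.001 -1.   ] F [-0.5 -0.2 -0.2] w 0.00048610230187014176 [-0.56  0.46  1.84 -0.    0.85 -0.23]
[ 365  218   46   49 1632] [387.19362745 242.05392157] [ 0.50597082 -0.16453891  0.086     ] [-0.09147755 -0.0137527 ]
((-0.0058426037430763245, 0.03720208257436752), (0.23871134221553802, 0.20208588242530823), 0.23512020707130432) [-0.12489539 -0.06425597] [0.11371191 0.13838992]
```

View pics/w1.png

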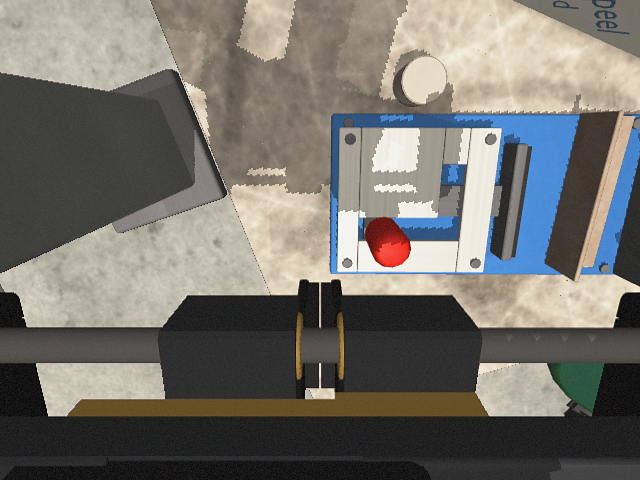

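Wrist view: the knob is at (387,242), leaning outwards, and the jig's edges run parallel to the image. Blue edges measure jig x -0.125 and y -0.064, so the jig pose holds and the fingers are lined up. Next I go down behind the knob.

servo_tool:
  moves: "0.003 0 0.025 0 0; 0.003 0 0.055 0 0; 0.003 0 0.08 0 0; 0.003 0 0.095 0 0; 0.003 0 0.095 0 0; 0.003 0.004 0.095 0 0; 0.003 0.008 0.095 0 0; 0.003 0.011 0.095 0 0; 0.003 0.013 0.095 0 0; 0.003 0.013 0.095 0 0"

```text
time: 2.42
position: [0.4792, -0.1631, 0.0567]
tool_rot: [0.813, 0.582, 0.001, 0.002]
ft_force: [-0.7, -0.2, -0.3]
grip_width: 0.0003
grip_force: 0.0
```

```bash
python3 - <<'E'
from h import *
st()
im=cams.camera('side'); cv2.imwrite('pics/s2.png',cv2.resize(im[250:400,250:460],None,fx=3.5,fy=3.5))
E
```

```text
t 2.4167 pos [ 0.4792 -0.1631  0.0567] jig [-0.1172 -0.021 ] yhead -18.747614136586243 z [ 0.003 -0.002 -1.   ] F [-0.7 -0.2 -0.3] w 0.00032630543223424925 [-0.55  0.64  1.86  0.    0.63 -0.22]
```

View pics/s2.png

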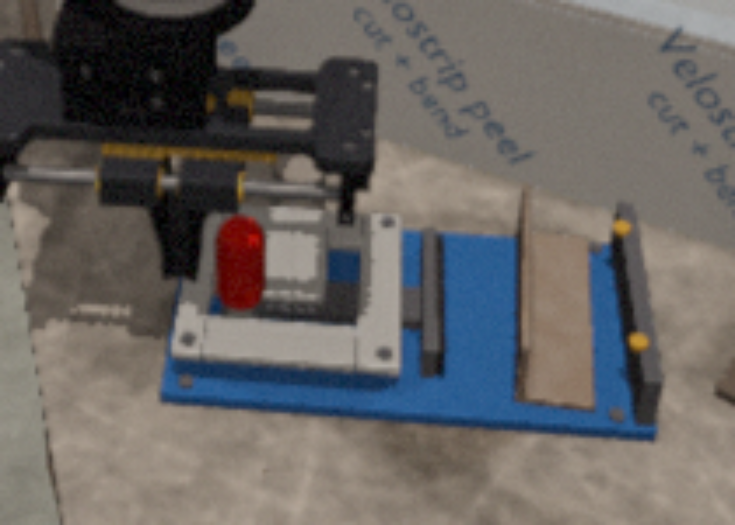

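Side crop: the fingertips, tip at (180,275), are behind the knob (240,262) at its mid height, with a gap of about 10 mm. The angle (555,310) and pad (432,300) are free. Now I push along the long leg.

servo_tool:
  moves: "0 0.003 0 0 0; 0 0.007 0 0 0; 0 0.011 0 0 0; 0 0.015 0 0 0; 0 0.019 0 0 0; 0 0.023 0 0 0; 0 0.027 0 0 0; 0 0.031 0 0 0; 0 0.034 0 0 0; 0 0.036 0 0 0"

```text
time: 3.3
position: [0.5124, -0.174, 0.0555]
tool_rot: [0.813, 0.582, 0.0, 0.0]
ft_force: [-1.8, 0.5, 1.5]
grip_width: 0.0006
grip_force: 1.2
```

```bash
python3 - <<'E'
from h import *
st()
im=cams.camera('side'); cv2.imwrite('pics/s3.png',cv2.resize(im[250:400,250:460],None,fx=3.5,fy=3.5))
E
```

```text
t 3.3 pos [ 0.5124 -0.174   0.0555] jig [-0.0824 -0.0206] yhead -18.748294737844134 z [ 0. -0. -1.] F [-1.8  0.5  1.5] w 0.0005638836622277152 [-0.53  0.67  1.77  0.    0.7  -0.21]
```

View pics/s3.png

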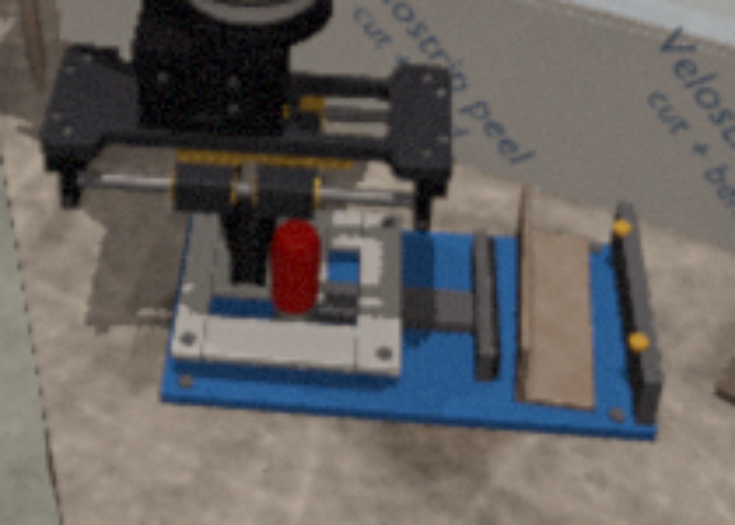

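Knob is now at (295,268) with the fingers against it, and the pad (485,305) has advanced to just short of the angle. I continue more slowly.

servo_tool:
  moves: "0 0.002 0 0 0; 0 0.004 0 0 0; 0 0.006 0 0 0; 0 0.008 0 0 0; 0 0.010 0 0 0; 0 0.012 0 0 0; 0 0.014 0 0 0; 0 0.016 0 0 0; 0 0.018 0 0 0; 0 0.018 0 0 0"

```text
time: 4.18
position: [0.5294, -0.1798, 0.0555]
tool_rot: [0.813, 0.582, 0.0, 0.0]
ft_force: [-1.5, 0.9, 0.7]
grip_width: 0.0008
grip_force: 1.3
```

servo_tool:
  moves: "0 0.001 0 0 0; 0 0.002 0 0 0; 0 0.003 0 0 0; 0 0.004 0 0 0; 0 0.004 0 0 0"

```text
time: 4.6
position: [0.533, -0.181, 0.0556]
tool_rot: [0.813, 0.582, 0.0, 0.0]
ft_force: [-1.9, 2.1, 1.6]
grip_width: 0.0006
grip_force: 1.5
```

```bash
python3 - <<'E'
from h import *
st()
im=cams.camera('side'); m=cams.camera_model('side')
r=red(im); z=np.zeros_like(r); z[300:350,300:370]=r[300:350,300:370]; M=cv2.moments(z,True); p=ray(m,M['m10']/M['m00'],M['m01']/M['m00'],.061); print('knob jig',jig(p),M['m00'])
E
```

```text
t 4.6 pos [ 0.533  -0.181   0.0556] jig [-0.0606 -0.0206] yhead -18.749717348157 z [ 0. -0. -1.] F [-1.9  2.1  1.6] w 0.000622377604089304 [-0.53  0.69  1.72  0.    0.73 -0.2 ]
knob jig [-0.0367516  -0.01945239] 315.0
```

servo_tool:
  moves: "0 0.001 0 0 0; 0 0.002 0 0 0; 0 0.002 0 0 0; 0 0.002 0 0 0"

```text
time: 4.98
position: [0.5348, -0.1816, 0.0555]
tool_rot: [0.813, 0.582, 0.0, 0.0]
ft_force: [-3.2, 0.8, 2.6]
grip_width: 0.0005
grip_force: 1.4
```

servo_tool:
  moves: "0 0.001 0 0 0; 0 0.002 0 0 0; 0 0.002 0 0 0; 0 0.002 0 0 0"

```text
time: 5.32
position: [0.5358, -0.1819, 0.0555]
tool_rot: [0.813, 0.583, -0.0, -0.001]
ft_force: [-5.0, 2.0, 1.6]
grip_width: 0.0002
grip_force: 2.7
```

servo_tool:
  moves: "0 0.001 0 0 0; 0 0.002 0 0 0; 0 0.003 0 0 0; 0 0.003 0 0 0"

```text
time: 5.65
position: [0.536, -0.1819, 0.0554]
tool_rot: [0.813, 0.583, -0.002, -0.003]
ft_force: [-9.1, 2.6, 7.3]
grip_width: 0.0005
grip_force: 5.6
```

```bash
python3 - <<'E'
from h import *
st()
im=cams.camera('side'); m=cams.camera_model('side')
r=red(im); z=np.zeros_like(r); z[300:350,300:370]=r[300:350,300:370]; M=cv2.moments(z,True); p=ray(m,M['m10']/M['m00'],M['m01']/M['m00'],.061); print('knob jig',jig(p),M['m00'])
cv2.imwrite('pics/s4.png',cv2.resize(im[250:400,250:460],None,fx=3.5,fy=3.5))
E
```

```text
t 5.65 pos [ 0.536  -0.1819  0.0554] jig [-0.0575 -0.0205] yhead -18.706156881347397 z [-0.007  0.003 -1.   ] F [-9.1  2.6  7.3] w 0.0005289441852833714 [-0.52  0.69  1.7  -0.    0.75 -0.2 ]
knob jig [-0.03374152 -0.01986023] 315.0
```

View pics/s4.png

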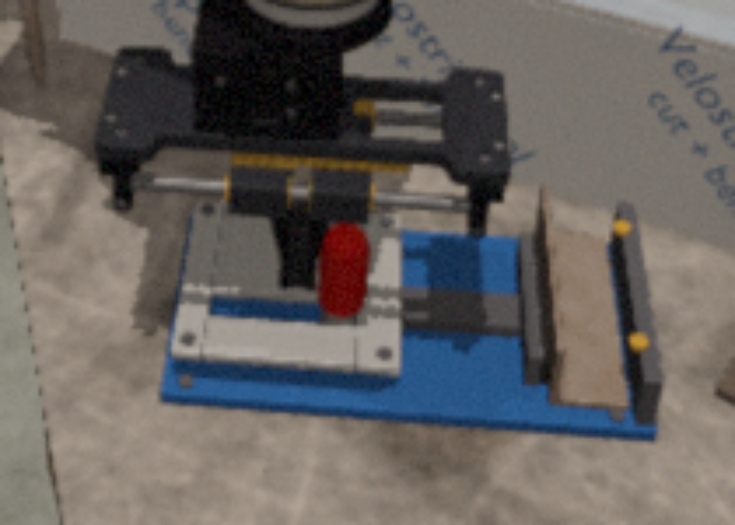

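The knob is at (345,270), jig x about -0.034, and the force has risen to over 9 N without further travel, so it is at the corner. The angle lies between pad and fence. I back off, go round to the jig's -y side, and come abreast of the knob.

servo_tool:
  moves: "0 -0.006 0 0 0; 0 -0.014 0 0 0; 0 -0.02 0 0 0; -0.01 -0.022 0 0 0; -0.022 -0.022 0 0 0; -0.034 -0.022 0 0 0; -0.041 -0.018 0 0 0; -0.041 -0.004 0 0 0; -0.041 0.01 0 0 0; -0.041 0.0195 0 0 0"

```text
time: 6.53
position: [0.5464, -0.2307, 0.0558]
tool_rot: [0.813, 0.582, 0.001, 0.001]
ft_force: [0.2, 0.2, 0.4]
grip_width: 0.0003
grip_force: 0.0
```

servo_tool:
  moves: "0 0 0 0 0; 0 0 0 0 0; 0.003 0 0 0 0; 0.006 0 0 0 0; 0.009 0 0 0 0"

```text
time: 6.95
position: [0.5468, -0.219, 0.0554]
tool_rot: [0.813, 0.582, -0.0, -0.001]
ft_force: [0.8, 0.0, -0.0]
grip_width: 0.0008
grip_force: 0.0
```

```bash
cat >> h.py <<'E'
def knob():
    im=cams.camera('side'); m=cams.camera_model('side')
    r=red(im); z=np.zeros_like(r); z[290:350,300:380]=r[290:350,300:380]; M=cv2.moments(z,True); print('knob jig',jig(ray(m,M['m10']/M['m00'],M['m01']/M['m00'],.061)),M['m00']); return im
E
python3 - <<'E'
from h import *
st()
im=knob()
cv2.imwrite('pics/s5.png',cv2.resize(im[250:400,250:460],None,fx=3.5,fy=3.5))
E
```

```text
t 6.95 pos [ 0.5468 -0.219   0.0554] jig [-0.0353 -0.0521] yhead -18.748011229429714 z [-0.001  0.001 -1.   ] F [ 0.8  0.  -0. ] w 0.0008120975907549126 [-0.57  0.71  1.65  0.    0.78 -0.24]
knob jig [-0.03450167  0.00970614] 17.0
```

View pics/s5.png

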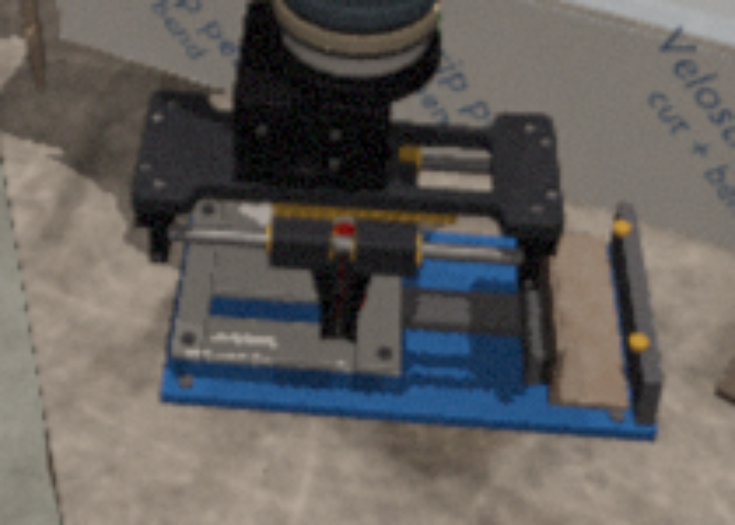

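The fingers (340,300) stand centred in front of the knob, whose red top just shows above at (345,230). Now the sideways push.

servo_tool:
  moves: "0.002 0 0 0 0; 0.005 0 0 0 0; 0.008 0 0 0 0; 0.011 0 0 0 0; 0.014 0 0 0 0; 0.017 0 0 0 0; 0.02 0 0 0 0; 0.023 0 0 0 0; 0.025 0 0 0 0; 0.025 0 0 0 0"

```text
time: 7.83
position: [0.5557, -0.1955, 0.0555]
tool_rot: [0.813, 0.583, 0.0, -0.0]
ft_force: [0.2, -0.7, -0.1]
grip_width: 0.0005
grip_force: 0.1
```

servo_tool:
  moves: "0.003 0 0 0 0; 0.006 0 0 0 0; 0.009 0 0 0 0; 0.012 0 0 0 0; 0.015 0 0 0 0; 0.018 0 0 0 0; 0.02 0 0 0 0; 0.02 0 0 0 0"

```text
time: 8.5
position: [0.5622, -0.1765, 0.0556]
tool_rot: [0.813, 0.583, 0.0, -0.0]
ft_force: [-0.6, 0.2, -0.9]
grip_width: 0.0007
grip_force: 0.1
```

servo_tool:
  moves: "0.001 0 0 0 0; 0.002 0 0 0 0; 0.003 0 0 0 0; 0.003 0 0 0 0"

```text
time: 8.83
position: [0.563, -0.1742, 0.0556]
tool_rot: [0.813, 0.582, 0.0, -0.0]
ft_force: [0.1, -1.3, 0.6]
grip_width: 0.0005
grip_force: 0.5
```

```bash
python3 - <<'E'
from h import *
st()
E
```

```text
t 8.8333 pos [ 0.563  -0.1742  0.0556] jig [-0.0344 -0.0045] yhead -18.752734390985136 z [ 0.  0. -1.] F [ 0.1 -1.3  0.6] w 0.000459580663299774 [-0.49  0.71  1.65  0.    0.78 -0.16]
```

Keep going in small steps until the end stop is felt.

servo_tool:
  moves: "0.001 0 0 0 0; 0.002 0 0 0 0; 0.003 0 0 0 0; 0.003 0 0 0 0"

```text
time: 9.17
position: [0.5635, -0.1728, 0.0556]
tool_rot: [0.812, 0.583, -0.001, 0.001]
ft_force: [-3.5, -5.3, 0.7]
grip_width: 0.0005
grip_force: 2.8
```

servo_tool:
  moves: "0.001 0 0 0 0; 0.002 0 0 0 0; 0.003 0 0 0 0; 0.003 0 0 0 0"

```text
time: 9.5
position: [0.5637, -0.1726, 0.0557]
tool_rot: [0.812, 0.584, -0.003, 0.002]
ft_force: [-6.3, -13.8, 1.6]
grip_width: 0.0003
grip_force: 6.7
```

End stop felt (15 N, no more travel, TCP at the expected y). Back off, rise and look.

servo_tool:
  moves: "-0.006 0 0 0 0; -0.014 0 0 0 0; -0.024 0 0 0 0; -0.03 0 -0.01 0 0; -0.032 0 -0.035 0 0; -0.035 0 -0.07 0 0; -0.06 -0.02 -0.1 0 0; -0.09 -0.04 -0.12 0 0; -0.12 -0.06 -0.13 0 0; -0.15 -0.08 -0.13 0 0"

```text
time: 10.33
position: [0.4413, -0.2869, 0.1894]
tool_rot: [0.812, 0.583, 0.001, 0.004]
ft_force: [1.0, -0.7, -0.5]
grip_width: 0.001
grip_force: 0.0
```

servo_tool:
  moves: "-0.03 -0.02 0 0 0; -0.06 -0.05 0 0 0; -0.08 -0.08 0 0 0; -0.1 -0.11 0 0 0; -0.1 -0.11 0 0 0; -0.1 -0.11 0 0 0"

```text
time: 10.83
position: [0.3032, -0.3449, 0.1863]
tool_rot: [0.814, 0.581, 0.0, 0.0]
ft_force: [0.3, -0.6, 0.3]
grip_width: -0.0001
grip_force: 0.0
```

```bash
python3 - <<'E'
from h import *
st(); s=knob(); t=cams.camera('top')
m=cams.camera_model('top')
r=red(t); z=np.zeros_like(r); z[225:275,430:490]=r[225:275,430:490]; M=cv2.moments(z,True)
if M['m00']: print('top knob',jig(ray(m,M['m10']/M['m00'],M['m01']/M['m00'],.075)))
a=cv2.resize(s[270:400,280:450],(680,520)) [:, :]
b=cv2.resize(t[145:285,395:505],(409,520))
o=np.hstack([a,b]); o=cv2.resize(o,(798,int(520*798/o.shape[1]))); cv2.imwrite('pics/f.png',o)
E
```

```text
t 10.8333 pos [ 0.3032 -0.3449  0.1863] jig [-0.2253 -0.2499] yhead -19.015182425661543 z [ 0.001 -0.    -1.   ] F [ 0.3 -0.6  0.3] w -7.160121387832035e-05 [-1.09  0.36  1.88  0.    0.9  -0.76]
knob jig [-0.03401576  0.02091383] 290.0
top knob [-0.04021083  0.01952495]
```

View pics/f.png

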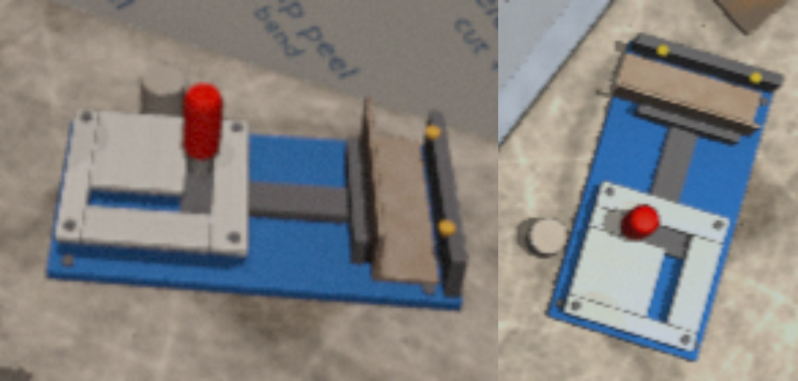

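The knob is at the far end of the short leg (side image (202,120), jig (-0.034, 0.021)). The angle lies square between pad and fence, the bar end at (545,237) hasn't moved, and the arm is clear.

```bash
python3 -c "
from rig import job; print(job.hand_in())"
```

```text
the job is handed in; nothing more can be done
None
```

I pushed the knob to the corner and then sideways to the end stop of the short leg. The last pictures show it at the locked end, the angle square between pad and fence and the bar end where it was. I handed the job in about 11 s into the 42 s; no verdict came back.

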